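# Unplug a wreath candle and hold it pressed in the gluing cradle

### The arm

A 7-joint arm with a two-finger parallel gripper is mounted at the origin on the work surface. World frame = base frame: x ahead of the robot, y to its left, z up, the work surface at z = 0. Lengths are in m, angles in rad, forces in N, time in s.
With the tool pointing down it reaches from about 0.425 to 0.875 m from the base axis. Payload 4.7 kg.
Tool frame: the origin (TCP) lies between the finger pads; the fingertips stand 22 mm ahead of it and the grasp point (between the pads) lies 3 mm ahead of it; z points along the fingers, y is the line along which they close (so a half turn about z gives the same grasp; the last joint's range is limited). The gripper opens to 87 mm and grips with 3 to 60 N. Pads are 19 mm wide; open, the fingers measure 117 mm over their backs; the gripper's body (75 mm by 190 mm) begins 51 mm behind the grasp point.
Start: joints at [1.157, 0.321, -0.07, 1.45, 0.023, 1.371, -0.057], TCP at [0.27, -0.591, 0.245] pointing down, gripper open.
Joint ranges: [-2.86, 2.86], [-0.3, 2.09], [-1.38, 1.24], [0.06, 2.45], [-1.56, 4.7], [0.09, 2.05], [-2.69, 2.69]. Speed limits (rad/s): [2.57, 2.57, 3.14, 3.14, 3.14, 3.14, 3.14].

### API

Orientations are given as a rotation vector (axis times angle).
In Python, from bench import ctrl gives the robot as it stands. The module is installed in compiled form; this text tells all that it offers.
- The arm moves only by the tool send_rows, never from a script. Its argument "motion" is a list of rows, each an object with "claw": the opening, from -1 (shut) to 1 (fully open); "slide": the shift along the tool's x, y, z in mm, a list of three; "delta_rot": the turn, a rotation vector about the tool's x, y, z in rad, a list of three. In form: [{"claw": claw, "slide": [x, y, z], "delta_rot": [ax, ay, az]}, ...]. A call has 1 to 5 rows; each row is the pose to reach, as a shift and turn from the pose commanded when the call began, along the tool's axes at that moment; what a row does not reach only later rows make up. A row lasts 1/10 s, in which the tool goes at most 50 mm and 8.59 degrees, less where a joint would pass 70% of its speed; a pose out of reach is approached as far as the arm can. A call with a gripper value outside its range is refused whole. The fingers move at their own pace and stop on an object; "grip_force" is the grip in N (left out, the last holds). Time passes only in rows, so rows that repeat a pose let the fingers close. It gives the time, the measured TCP pose, the force, the opening and the grip force at its end, in the units of the state.
- ctrl.get_state(): the state, without advancing time (a new reading comes with each control period).
- ctrl.get_image(name): name is "scene" or "side" or "wrist"; returns a dict with "color" (384x512x3 uint8, blue, green, red), "fx", "fy", "cx", "cy" (pixels), "pose" (4x4, takes a point from camera to world coordinates). Camera axes: x right, y down, z forward; pixel columns grow to the right and rows downward; lengths in m; the calibration is good to about 2 mm. A picture is of the moment at which its call begins. There is no depth.
- ctrl.close_job(): hands the job in; it is judged then, once.
The state is a dict: "time": time; "joint_positions": joint angles; "qd": joint speeds; "joint_torque": joint torques, N m; "position": TCP position; "tool_rot": TCP orientation; "ft_force": force on the tool from outside, world axes, zero at the start; "torque": the same for the moment, N m; "grip_width": opening from 0.0 (shut) to 1.0 (fully open); "grip_force": force on a finger pad.
Only numpy, scipy, OpenCV 4.12 (cv2) and the standard library are available. Lean on these libraries where they do the work, as an engineer would, in place of code of your own. Each camera call takes 0.05 s, during which the arm holds its last target. There are 200 camera calls.

### The job

Pull the LED candle that is lying in the charging dock out of its socket, lay it in the wooden V cradle with its flame towards the upright end plate and its barrel centred over the two V rests, and press it down into the V so that a colleague can glue a trim onto its foot. It must lie snugly on both sloping sides of the V under a firm downward push of about 10 N, and the job finishes while you are still holding it pressed like that, in the grip or with the fingers on top of it: do not let up at the end. Leave the pillar candle, jar, straw wreath and glue gun where they are.

Things in the scene. Friction and masses are not known exactly. Their poses are not given: they have to be found in the camera images.
- candle: White plastic LED candle, lying level: smooth barrel 36 mm thick, 130 mm long, about 0.12 kg. Origin on its axis at mid-length; +x along the axis to the flame (rolled about it at will). Barrel x = -65..65 mm, clear flame tip (13 mm thick) on to 85; brass plug at the foot on to -91: neck 8 mm thick, bevelled head 15 mm thick.
- candle_flame (a point): Tip of the candle's clear flame, 85 mm from the candle's origin along its axis.
- dock: Black charging dock, fixed. Origin at table height under the middle of the parked candle; z up, +x along that candle to its flame. Base 70 mm wide, 12 high, x = -122..62 mm; grey socket block 60 wide, 72 high, x = -122..-67. Barrel rests on two narrow supports (x = -54..-40 and 40..54, within 15 mm of centre, under 40 mm high): its sides are free for fingers.
- dock_socket (a point): Mouth of the socket, on its axis 52 mm above the table, 67 mm from the dock's origin along its -x. To unplug, draw the candle level along the dock's +x: a sprung ball catch in front of the plug's head (steel button on top of the block, up to 84 mm high) resists with some 10 to 18 N over the first 5 to 17 mm; the plug is clear after 25 mm.
- cradle: Wooden gluing cradle, fixed. Origin at table height midway between its two V rests; z up, +x along the V to the upright end plate. Board 85 mm wide, 12 high, x = -70..120 mm. V rests (90 degree V) x = -56..-34 and 34..56, 62 wide, up to 48 high; the 68 mm gap between them is open down to the board, for fingers. End plate x = 108..118, 70 wide, 70 high.
- cradle_seat (a point): Where the candle's origin lies when it is seated: 52 mm above the cradle's origin. The candle's axis is then level and along the cradle's x, the top of its barrel 70 mm above the table. The rests are rigid.
- flank_left: The sloping sides of both V rests on the cradle's +y side (45 degrees). Same origin and axes as the cradle.
- flank_right: The sloping sides of both V rests on the cradle's -y side (45 degrees). Same origin and axes as the cradle.
- pillar: Bystander: white wax pillar candle standing up, 60 mm thick, 122 mm high; origin at the centre of its underside.
- jar: Bystander: closed glass jar, 66 mm thick, 85 mm high; origin at the centre of its underside.
- wreath: Bystander: small straw wreath lying flat, 130 mm across, hole 70 mm, 35 mm high; origin at the centre of its underside.
- gluegun: Bystander: black glue gun lying on its side, body 130 x 36 x 36 mm along its x with an orange nozzle 35 mm further at +x, handle 32 mm wide to y = -110 mm; origin under the middle of its body.
There are look-alikes about, which are no part of the job. What is meant by the candle is not blue, pink or purple, and is the larger of those in its own colour.

How it is judged:
By the outcome, as a careful person would: the job done as asked, in the order asked, and still so for the second after the job is handed in, while the arm keeps its last pose, push and grip.
It also fails if it takes over 48 s, if anything falls off the work surface, if the arm or the gripper's body presses on something with over 40 N, if the wrist force passes 120 N, or if a joint passes its speed limit or range.

## Working session

There is one attempt and no reset: what is moved stays moved. The work goes in short steps, Python scripts to look and compute and a tool call to move; the robot and the scene stay as the last step left them, time stands still between calls to the robot, and variables do not carry over. Pictures are saved under pics/ and viewed, at most 10 in all, crops included, and the job is handed in when it is done.

Besides the shell and the picture viewer there is one more tool, called after ">>>" by a JSON object that holds its "api" and its "payload". send_rows: Moves the arm, as the interface text tells. Its arguments: {"type":"object","properties":{"motion":{"type":"array","items":{"type":"object","properties":{"claw":{"type":"number"},"slide":{"type":"array","items":{"type":"number"}},"delta_rot":{"type":"array","items":{"type":"number"}}}}},"grip_force":{"type":"number"}},"required":["motion"]}

```bash
mkdir -p pics
cat > h.py <<'E'
import numpy as np, cv2, pickle
from bench import ctrl
from scipy.spatial.transform import Rotation as R
def grab(n,tag):
    im=ctrl.get_image(n); cv2.imwrite(f'pics/{tag}.png',im['color']); pickle.dump(im,open(f'pics/{tag}.pkl','wb')); return im
def load(tag): return pickle.load(open(f'pics/{tag}.pkl','rb'))
def ray(im,u,v):
    T=np.array(im['pose']); d=T[:3,:3]@np.array([(u-im['cx'])/im['fx'],(v-im['cy'])/im['fy'],1]); return T[:3,3],d
def onz(im,u,v,z):
    o,d=ray(im,u,v); return o+d*(z-o[2])/d[2]
def proj(im,p):
    T=np.array(im['pose']); c=T[:3,:3].T@(np.array(p)-T[:3,3]); return [im['fx']*c[0]/c[2]+im['cx'],im['fy']*c[1]/c[2]+im['cy']]
E
python3 - <<'E'
from h import *
a=grab('scene','s0');b=grab('side','d0')
np.set_printoptions(precision=3,suppress=True)
for i in(a,b):print(i['fx'],i['cx'],i['cy'],np.array(i['pose']))
print(ctrl.get_state())
E
```

```text
397.07515113359676 257.1014054377155 188.90676791772586 [[-0.762  0.396 -0.512  1.107]
 [ 0.647  0.482 -0.591  0.665]
 [ 0.012 -0.781 -0.624  0.738]
 [ 0.     0.     0.     1.   ]]
382.73036551540116 258.04030421715476 200.31582322052265 [[-0.883 -0.342  0.321  0.1  ]
 [-0.469  0.624 -0.626  0.848]
 [ 0.013 -0.703 -0.711  0.977]
 [ 0.     0.     0.     1.   ]]
{'time': 0.1, 'joint_positions': array([ 1.157,  0.322, -0.07 ,  1.452,  0.023,  1.371, -0.057]), 'qd': array([ 0.001, -0.001,  0.   , -0.005, -0.   , -0.   , -0.   ]), 'joint_torque': array([ -0.   , -49.257,  -0.406, -31.34 ,  -0.064,   0.039,   0.   ]), 'position': array([ 0.269, -0.591,  0.244]), 'tool_rot': array([-3.068, -0.667,  0.001]), 'ft_force': array([-0.144,  0.691, -0.151]), 'torque': array([-0.005,  0.01 , -0.001]), 'grip_force': 0.0, 'grip_width': 0.9995644273492449}
```

View pics/s0.png

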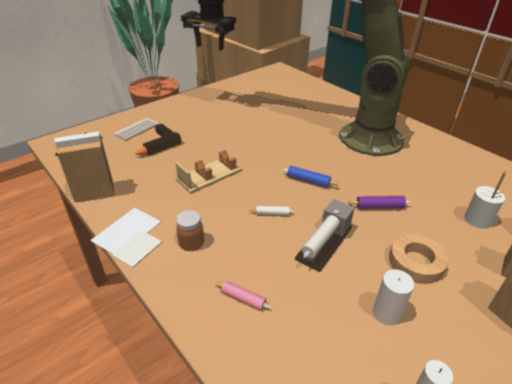

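View pics/d0.png

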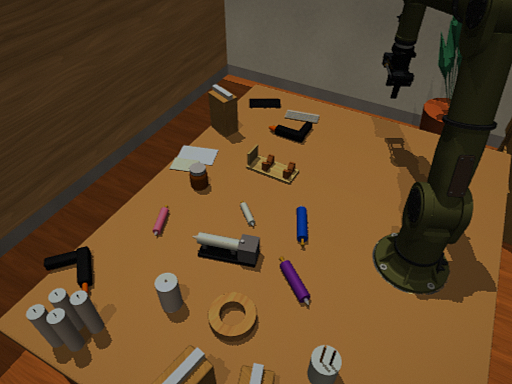

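The scene view shows five LED candles: a white one in the dock at (322,235), a small white one on the table at (272,211), and blue (308,177), purple (380,202) and pink (245,295) ones. The docked one is meant, since it is the larger white candle and sits in the dock. The cradle is at (210,170), with its end plate at (185,176). In the side view the dock is at (230,247) and the cradle at (272,167). I'll confirm this in an enlarged crop.

Run:
```python
from h import *
def crop(t,x,y,w=100,h=75):
    c=load(t)['color'][y:y+h,x:x+w]; return cv2.resize(c,(400,300),interpolation=cv2.INTER_CUBIC)
# origins: s dock (280,195), s cradle(165,135), d dock(180,210), d cradle(230,135)
o=np.vstack([np.hstack([crop('s0',280,195),crop('s0',160,135)]),np.hstack([crop('d0',180,210),crop('d0',225,130)])])
cv2.imwrite('pics/c0.png',o)
```

```text
(no output)
```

View pics/c0.png

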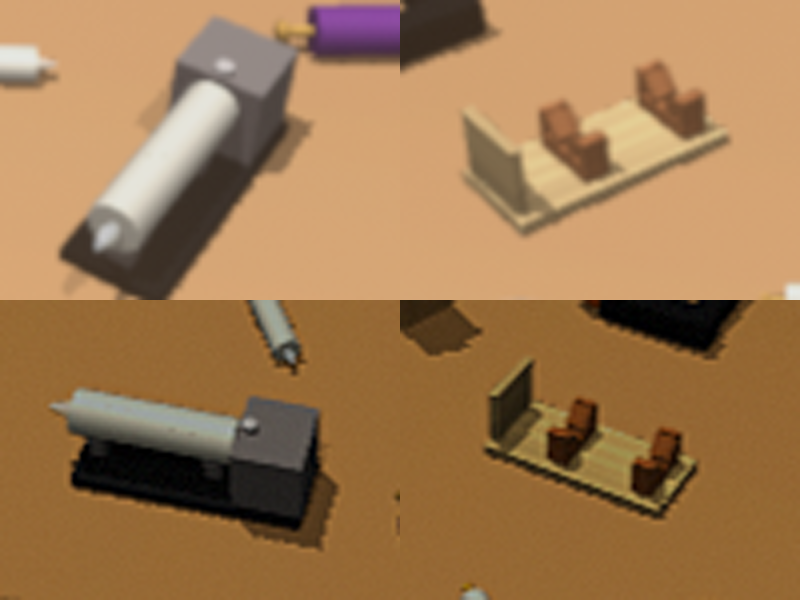

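Confirmed: the docked white candle is the larger of the two white ones, and its flame points away from the grey block with the steel button. The small white one lies loose on the table. Next I'll take coarse positions from these corners.

Run:
```python
from h import *
np.set_printoptions(precision=4,suppress=True)
s=load('s0');d=load('d0')
def tri(p,q):
    o1,a=ray(s,*p);o2,b=ray(d,*q);a/=np.linalg.norm(a);b/=np.linalg.norm(b)
    A=np.c_[a,-b];t=np.linalg.lstsq(A,o2-o1,rcond=None)[0];x=o1+a*t[0];y=o2+b*t[1];return (x+y)/2,np.linalg.norm(x-y)
S=lambda x,y,ox,oy,px,py:((x-px)/4-.375+ox,(y-py)/4-.375+oy)
sd=lambda x,y:S(x,y,280,195,0,0); sc=lambda x,y:S(x,y,160,135,400,0)
dd=lambda x,y:S(x,y,180,210,0,300); dc=lambda x,y:S(x,y,225,130,400,300)
print('flame',tri(sd(97,247),dd(52,408)),'z~.052')
print('button',tri(sd(226,66),dd(250,424)),'z~.08')
for n,p in(('L',(175,65)),('T',(215,18)),('R',(297,50))):print('blk',n,onz(s,*sd(*p),.072))
for p in((248,402),(320,410),(303,478),(234,462)):print('blk side',onz(d,*dd(*p),.072))
for p in((728,130),(525,230),(463,175)):print('cr s',onz(s,*sc(*p),.010))
for p in((487,450),(660,512),(695,463)):print('cr d',onz(d,*dc(*p),.010))
print('plate', [onz(s,*sc(*p),.07) for p in((463,108),(520,155))],[onz(d,*dc(*p),.07) for p in((532,360),(488,396))])
w=grab('wrist','w0');print(w['fx'],np.array(w['pose']))
st=ctrl.get_state();print(st['position'],R.from_rotvec(st['tool_rot']).as_matrix())
```

```text
flame (array([0.6214, 0.2712, 0.052 ]), np.float64(5.3003262732895804e-05)) z~.052
button (array([0.4685, 0.2303, 0.0769]), np.float64(0.002455978557679029)) z~.08
blk L [0.4886 0.2074 0.072 ]
blk T [0.4339 0.1928 0.072 ]
blk R [0.4176 0.2474 0.072 ]
blk side [0.4826 0.2076 0.072 ]
blk side [0.4308 0.1883 0.072 ]
blk side [0.412  0.2506 0.072 ]
blk side [0.4635 0.2621 0.072 ]
cr s [ 0.4759 -0.1404  0.01  ]
cr s [ 0.6676 -0.136   0.01  ]
cr s [ 0.6676 -0.2216  0.01  ]
cr d [ 0.6616 -0.1413  0.01  ]
cr d [ 0.477  -0.1415  0.01  ]
cr d [ 0.4765 -0.2213  0.01  ]
plate [array([ 0.6611, -0.2192,  0.07  ]), array([ 0.6605, -0.1434,  0.07  ])] [array([ 0.6541, -0.2187,  0.07  ]), array([ 0.6643, -0.1491,  0.07  ])]
327.16549001488966 [[ 0.4146 -0.8767 -0.2439  0.3363]
 [-0.91   -0.3997 -0.1103 -0.561 ]
 [-0.0008  0.2677 -0.9635  0.3834]
 [ 0.      0.      0.      1.    ]]
[ 0.2695 -0.5911  0.2437] [[ 0.9099  0.4149 -0.0007]
 [ 0.4149 -0.9099  0.0013]
 [-0.0001 -0.0014 -1.    ]]
```

Both objects are consistent with the given sizes. The dock origin is near (.539,.249) with yaw about 15°; block centre to flame measures 177 mm against 179.5 mm. The cradle origin is near (.547,-.180) with yaw about 0 and a length of 191 mm. I'll fly over the cradle and look with the wrist camera.

>>> {"api": "send_rows", "payload": {"motion": [{"claw":1,"slide":[435,-254,40],"delta_rot":[0,0,0.428]},{"claw":1,"slide":[435,-254,40],"delta_rot":[0,0,0.428]},{"claw":1,"slide":[435,-254,40],"delta_rot":[0,0,0.428]},{"claw":1,"slide":[435,-254,40],"delta_rot":[0,0,0.428]},{"claw":1,"slide":[435,-254,40],"delta_rot":[0,0,0.428]}], "grip_force": 50}}

```text
time: 0.65
position: [0.4134, -0.3869, 0.2246]
tool_rot: [3.141, -0.001, -0.0]
ft_force: [1.1, -1.1, 0.7]
grip_width: 1.0
grip_force: 0.0
```

>>> {"api": "send_rows", "payload": {"motion": [{"claw":1,"slide":[130,-195,20],"delta_rot":[0,0,0]},{"claw":1,"slide":[130,-195,20],"delta_rot":[0,0,0]},{"claw":1,"slide":[130,-195,20],"delta_rot":[0,0,0]},{"claw":1,"slide":[130,-195,20],"delta_rot":[0,0,0]},{"claw":1,"slide":[130,-195,20],"delta_rot":[0,0,0]}]}}

```text
time: 1.15
position: [0.5442, -0.1897, 0.2045]
tool_rot: [-3.14, -0.005, -0.0]
ft_force: [-0.4, -0.5, -0.4]
grip_width: 1.0
grip_force: 0.0
```

>>> {"api": "send_rows", "payload": {"motion": [{"claw":1,"slide":[0,0,0],"delta_rot":[0,0,0]},{"claw":1,"slide":[0,0,0],"delta_rot":[0,0,0]}]}}

```text
time: 1.35
position: [0.5428, -0.193, 0.2044]
tool_rot: [3.142, 0.003, -0.002]
ft_force: [-0.1, -0.3, 0.2]
grip_width: 1.005
grip_force: 0.0
```

Run:
```python
from h import *
np.set_printoptions(precision=4,suppress=True)
w=grab('wrist','w1')
st=ctrl.get_state();print(st['position'],st['tool_rot'],np.array(w['pose']))
print(proj(w,(.547,-.18,.012)),proj(w,(.667,-.18,.012)),proj(w,(.477,-.14,.012)))
print('pillar',onz(load('s0'),390,318,0),onz(load('d0'),170,310,0))
```

```text
[ 0.5422 -0.1946  0.2045] [ 3.1409 -0.001  -0.0017] [[ 0.0019 -0.9634 -0.2682  0.6163]
 [-1.     -0.0016 -0.0012 -0.193 ]
 [ 0.0007  0.2682 -0.9634  0.3441]
 [ 0.      0.      0.      1.    ]]
[np.float64(236.91082948900583), np.float64(164.39889531317343)] [np.float64(235.79457597866653), np.float64(38.66662002263132)] [np.float64(200.83701856946948), np.float64(227.22779520446767)]
pillar [0.5678 0.4806 0.    ] [0.5549 0.4862 0.    ]
```

View pics/w1.png

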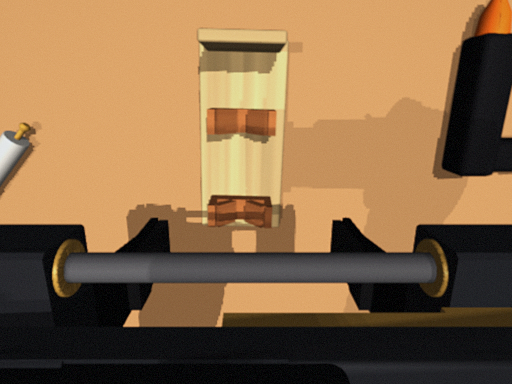

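The wrist view shows the cradle from above, with image up being +x. The end plate is at (243,40) and the V rests at (241,122) and (240,212). I'll now refine its pose from edges.

Run:
```python
from h import *
np.set_printoptions(precision=4,suppress=True)
w=load('w1');im=w['color'].astype(int);hsv=cv2.cvtColor(w['color'],cv2.COLOR_BGR2HSV)
print([hsv[r,c].tolist() for r,c in((170,240),(170,180),(122,225),(212,225),(60,240),(36,240))])
# board edges by steepest change of hue/blue along rows in rest-free zones
L=[];Rr=[]
for r in list(range(62,100))+list(range(145,190)):
    row=cv2.GaussianBlur(w['color'],(1,3),0)[r].astype(int)
    g=np.gradient(row[:,0]-row[:,2].astype(float)*.5)
    L.append(onz(w,185+np.argmax(np.abs(g[185:215])),r,.012)[:2]); Rr.append(onz(w,272+np.argmax(np.abs(g[272:300])),r,.012)[:2])
for E in(L,Rr):
    E=np.array(E);vx,vy,x,y=cv2.fitLine(E.astype(np.float32),cv2.DIST_HUBER,0,.001,.001).ravel()
    print('edge yaw deg',np.degrees(np.arctan(vy/vx)),'y at .547',y+vy/vx*(.547-x))
m=((hsv[...,0]<13)&(hsv[...,1]>150)&(hsv[...,2]<230)).astype(np.uint8)
m[:, :195]=0;m[:,290:]=0;m[235:]=0
n,lab,stt,c=cv2.connectedComponentsWithStats(m)
for i in range(1,n):
    if stt[i,4]>150:
        x0,y0,ww,hh,a=stt[i];print('rest',stt[i],c[i])
        for u,v in((x0-.5,y0),(x0+ww-.5,y0)):print('  ',onz(w,u,v,.048))
```

```text
[[22, 96, 229], [16, 136, 222], [12, 176, 162], [12, 181, 158], [19, 117, 164], [20, 105, 228]]
edge yaw deg -1.5417908 y at .547 -0.14274488
edge yaw deg -1.0053713 y at .547 -0.22619319
rest [ 207  109   69   26 1554] [240.8275 121.2021]
   [ 0.6042 -0.155   0.048 ]
   [ 0.6044 -0.2159  0.048 ]
rest [ 208  196   64   32 1641] [239.7508 210.3541]
   [ 0.5239 -0.1533  0.048 ]
   [ 0.524  -0.2139  0.048 ]
```

Run:
```python
from h import *
np.set_printoptions(precision=4,suppress=True)
w=load('w1')
for n,r in(('near back -56',227.5),('far back 34',134.5),('far front 56',108.5)):print(n,onz(w,240,r,.048)[0], onz(w,240,r,.0265)[0])
v=w['color'][:,243].astype(int).sum(1);print([(r,v[r]) for r in range(24,56,1)])
for n,r in (('29',29),('40',40)):print(n,onz(w,243,r,.07)[0],onz(w,243,r,.012)[0])
```

```text
near back -56 0.4918700285225951 0.4828387539846805
far back 34 0.5819437181535372 0.579451895924644
far front 56 0.6047332724942925 0.6038959978293533
[(24, np.int64(485)), (25, np.int64(496)), (26, np.int64(496)), (27, np.int64(498)), (28, np.int64(446)), (29, np.int64(441)), (30, np.int64(516)), (31, np.int64(546)), (32, np.int64(548)), (33, np.int64(556)), (34, np.int64(554)), (35, np.int64(552)), (36, np.int64(548)), (37, np.int64(552)), (38, np.int64(559)), (39, np.int64(559)), (40, np.int64(532)), (41, np.int64(443)), (42, np.int64(309)), (43, np.int64(160)), (44, np.int64(126)), (45, np.int64(120)), (46, np.int64(139)), (47, np.int64(117)), (48, np.int64(115)), (49, np.int64(108)), (50, np.int64(117)), (51, np.int64(184)), (52, np.int64(310)), (53, np.int64(367)), (54, np.int64(374)), (55, np.int64(356))]
29 0.664992504027617 0.6753017004452949
40 0.6572000602672803 0.6658605953178105
```

>>> {"api": "send_rows", "payload": {"motion": [{"claw":1,"slide":[-30,-437,0],"delta_rot":[0,0,-0.26]},{"claw":1,"slide":[-30,-437,0],"delta_rot":[0,0,-0.26]},{"claw":1,"slide":[-30,-437,0],"delta_rot":[0,0,-0.26]},{"claw":1,"slide":[-30,-437,0],"delta_rot":[0,0,-0.26]},{"claw":1,"slide":[-30,-437,0],"delta_rot":[0,0,-0.26]}]}}

```text
time: 1.9
position: [0.5253, 0.0549, 0.2051]
tool_rot: [3.115, 0.4, 0.001]
ft_force: [0.4, 0.2, 0.4]
grip_width: 0.999
grip_force: 0.0
```

>>> {"api": "send_rows", "payload": {"motion": [{"claw":1,"slide":[33,-176,5],"delta_rot":[0,0,0]},{"claw":1,"slide":[33,-176,5],"delta_rot":[0,0,0]},{"claw":1,"slide":[33,-176,5],"delta_rot":[0,0,0]},{"claw":1,"slide":[33,-176,5],"delta_rot":[0,0,0]},{"claw":1,"slide":[33,-176,5],"delta_rot":[0,0,0]}]}}

```text
time: 2.4
position: [0.5111, 0.238, 0.2]
tool_rot: [-3.112, -0.415, -0.0]
ft_force: [-0.4, 0.0, 0.2]
grip_width: 1.003
grip_force: 0.0
```

>>> {"api": "send_rows", "payload": {"motion": [{"claw":1,"slide":[0,0,0],"delta_rot":[0,0,0]},{"claw":1,"slide":[0,0,0],"delta_rot":[0,0,0]},{"claw":1,"slide":[0,0,0],"delta_rot":[0,0,0]}]}}

```text
time: 2.7
position: [0.5132, 0.2316, 0.1997]
tool_rot: [3.115, 0.4, 0.0]
ft_force: [0.7, -0.4, -0.1]
grip_width: 0.998
grip_force: 0.0
```

Run:
```python
from h import *
np.set_printoptions(precision=4,suppress=True)
w=grab('wrist','w2')
st=ctrl.get_state();print(st['time'],st['position'],st['tool_rot'],st['joint_positions'])
```

```text
2.75 [0.513  0.232  0.1998] [3.1149 0.4014 0.0001] [ 0.1179  0.2213 -0.6694  1.7121  0.1446  1.2582 -1.8988]
```

View pics/w2.png

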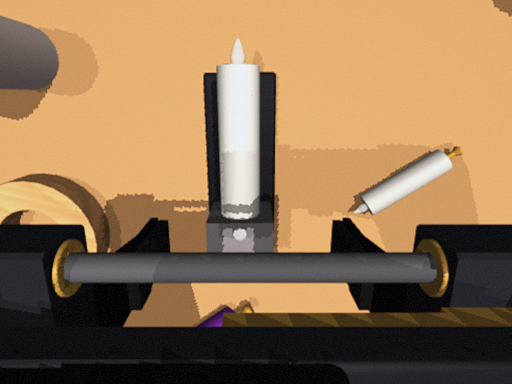

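The wrist view shows the docked candle with its flame tip at (238,39), barrel front at (238,66) and foot at (239,215). The steel button is at (239,235), and the smaller white look-alike is off to the right at (405,182).

Run:
```python
from h import *
np.set_printoptions(precision=4,suppress=True)
w=load('w2');hsv=cv2.cvtColor(w['color'],cv2.COLOR_BGR2HSV)
P=[]
for r in range(75,195,3):
    row=hsv[r,205:275];idx=np.where((row[:,1]<70)&(row[:,2]>110))[0]+205
    u=(idx.min()+idx.max())/2;P.append(onz(w,u,r,.052)[:2])
    if r%30==0:print(r,idx.min(),idx.max(),np.linalg.norm(onz(w,idx.min()-.5,r,.052)-onz(w,idx.max()+.5,r,.052)))
P=np.array(P,np.float32);vx,vy,x,y=cv2.fitLine(P,cv2.DIST_HUBER,0,.001,.001).ravel()
if vx<0:vx,vy=-vx,-vy
ax=np.array([vx,vy]);p0=np.array([x,y]);print('yaw',np.degrees(np.arctan2(vy,vx)))
f=onz(w,238,39,.052)[:2];print('flame',f,'lateral',(f-p0)@[-vy,vx])
b=onz(w,238,65.5,.07)[:2];print('barrel front top edge',b)
print('origin from flame',p0+ax*((f-p0)@ax-.085),'from front',p0+ax*((b-p0)@ax-.065))
st=ctrl.get_state();T=R.from_rotvec(st['tool_rot']).as_matrix();print(T)
```

```text
90 218 258 0.034575821664891655
120 219 258 0.0345459033496505
150 220 258 0.03451450766818969
180 221 258 0.034481522418463764
yaw 14.954727
flame [0.6244 0.2699] lateral -0.0005613367462190244
barrel front top edge [0.6034 0.264 ]
origin from flame [0.5421 0.2485] from front [0.5404 0.248 ]
[[ 0.9673  0.2535  0.0002]
 [ 0.2535 -0.9673 -0.0009]
 [-0.0001  0.001  -1.    ]]
```

>>> {"api": "send_rows", "payload": {"motion": [{"claw":1,"slide":[30,-9,30],"delta_rot":[0,0,-0.004]},{"claw":1,"slide":[30,-9,70],"delta_rot":[0,0,-0.004]},{"claw":1,"slide":[30,-9,110],"delta_rot":[0,0,-0.004]},{"claw":1,"slide":[30,-9,135],"delta_rot":[0,0,-0.004]},{"claw":1,"slide":[30,-9,145],"delta_rot":[0,0,-0.004]}]}}

```text
time: 3.25
position: [0.5376, 0.2484, 0.0517]
tool_rot: [3.113, 0.411, -0.008]
ft_force: [-0.5, -0.0, -0.3]
grip_width: 1.002
grip_force: 0.0
```

>>> {"api": "send_rows", "payload": {"motion": [{"claw":1,"slide":[0,0,0],"delta_rot":[0,0,0]},{"claw":1,"slide":[0,0,0],"delta_rot":[0,0,0]},{"claw":1,"slide":[0,0,0],"delta_rot":[0,0,0]}]}}

```text
time: 3.55
position: [0.5404, 0.251, 0.0568]
tool_rot: [-3.114, -0.413, -0.005]
ft_force: [0.6, 0.9, 0.1]
grip_width: 1.001
grip_force: 0.0
```

Run:
```python
from h import *
np.set_printoptions(precision=4,suppress=True)
st=ctrl.get_state();print(st['position'],st['tool_rot'],st['ft_force'])
T=R.from_rotvec(st['tool_rot']).as_matrix();print(T.T@(np.array([.540,.2487,.055])-st['position']))
w=grab('wrist','w3');hsv=cv2.cvtColor(w['color'],cv2.COLOR_BGR2HSV)
for r in range(20,200,30):
    idx=np.where((hsv[r,150:330,1]<70)&(hsv[r,150:330,2]>110))[0]+150
    if len(idx):print(r,idx.min(),idx.max(),onz(w,(idx.min()+idx.max())/2,r,.052))
```

```text
[0.5404 0.251  0.0568] [-3.1138 -0.4125 -0.0053] [0.647  0.9412 0.1492]
[-0.001   0.0022  0.0018]
80 247 265 [0.6179 0.2689 0.052 ]
110 245 266 [0.606  0.2659 0.052 ]
140 216 296 [0.5935 0.2622 0.052 ]
170 217 294 [0.5804 0.2588 0.052 ]
```

>>> {"api": "send_rows", "payload": {"motion": [{"claw":1,"slide":[-1,2,2],"delta_rot":[0,0,0]},{"claw":-1,"slide":[-1,2,2],"delta_rot":[0,0,0]},{"claw":-1,"slide":[-1,2,2],"delta_rot":[0,0,0]},{"claw":-1,"slide":[-1,2,2],"delta_rot":[0,0,0]},{"claw":-1,"slide":[-1,2,2],"delta_rot":[0,0,0]}], "grip_force": 50}}

```text
time: 4.1
position: [0.5385, 0.2484, 0.0528]
tool_rot: [3.114, 0.413, -0.0]
ft_force: [-0.4, -0.3, 0.1]
grip_width: 0.723
grip_force: 0.0
```

>>> {"api": "send_rows", "payload": {"motion": [{"claw":-1,"slide":[0,0,0],"delta_rot":[0,0,0]},{"claw":-1,"slide":[0,0,0],"delta_rot":[0,0,0]},{"claw":-1,"slide":[0,0,0],"delta_rot":[0,0,0]},{"claw":-1,"slide":[0,0,0],"delta_rot":[0,0,0]}]}}

```text
time: 4.5
position: [0.5386, 0.2482, 0.0528]
tool_rot: [3.114, 0.413, -0.0]
ft_force: [-0.1, -0.4, 0.2]
grip_width: 0.395
grip_force: 50.0
```

Run:
```python
from h import *
np.set_printoptions(precision=4,suppress=True)
st=ctrl.get_state();print(st['position'],st['tool_rot'],st['ft_force'],st['torque'],st['grip_width'])
w=grab('wrist','w4');hsv=cv2.cvtColor(w['color'],cv2.COLOR_BGR2HSV)
T=R.from_rotvec(st['tool_rot']).as_matrix()
for r in range(140,200,15):
    idx=np.where((hsv[r,150:330,1]<70)&(hsv[r,150:330,2]>110))[0]+150
    p=onz(w,(idx.min()+idx.max())/2,r,.052);print(r,idx.min(),idx.max(),p,T.T@(p-st['position']))
```

```text
[0.5386 0.2482 0.0528] [ 3.114   0.4131 -0.0001] [-0.0932 -0.3854  0.1574] [-0.101  -0.0524  0.0153] 0.3953313832245373
140 209 291 [0.5916 0.2621 0.052 ] [0.0548 0.0004 0.0008]
155 210 291 [0.5854 0.2602 0.052 ] [0.0483 0.0006 0.0008]
170 210 290 [0.5789 0.2587 0.052 ] [0.0416 0.0004 0.0008]
185 211 290 [0.5723 0.2567 0.052 ] [0.0348 0.0006 0.0008]
```

>>> {"api": "send_rows", "payload": {"motion": [{"claw":-1,"slide":[4,0,0],"delta_rot":[0,0,0]},{"claw":-1,"slide":[8,0,0],"delta_rot":[0,0,0]},{"claw":-1,"slide":[12,0,0],"delta_rot":[0,0,0]},{"claw":-1,"slide":[16,0,0],"delta_rot":[0,0,0]},{"claw":-1,"slide":[20,0,0],"delta_rot":[0,0,0]}]}}

```text
time: 5.05
position: [0.5575, 0.2532, 0.0528]
tool_rot: [3.113, 0.413, -0.003]
ft_force: [-0.3, -0.8, 0.6]
grip_width: 0.395
grip_force: 50.0
```

>>> {"api": "send_rows", "payload": {"motion": [{"claw":-1,"slide":[4,0,0],"delta_rot":[0,0,0]},{"claw":-1,"slide":[8,0,0],"delta_rot":[0,0,0]},{"claw":-1,"slide":[12,0,0],"delta_rot":[0,0,0]},{"claw":-1,"slide":[16,0,0],"delta_rot":[0,0,0]},{"claw":-1,"slide":[20,0,0],"delta_rot":[0,0,0]}]}}

```text
time: 5.55
position: [0.5775, 0.2588, 0.0528]
tool_rot: [3.114, 0.413, -0.0]
ft_force: [-0.7, -1.9, 1.8]
grip_width: 0.396
grip_force: 50.0
```

Run:
```python
from h import *
np.set_printoptions(precision=4,suppress=True)
st=ctrl.get_state();print(st['position'],st['tool_rot'],st['ft_force'],st['torque'],st['grip_width'])
w=grab('wrist','w5')
T=R.from_rotvec(st['tool_rot']).as_matrix()
def tip(w):
    hsv=cv2.cvtColor(w['color'],cv2.COLOR_BGR2HSV);m=((hsv[...,1]<75)&(hsv[...,2]>110));m[:,:180]=0;m[:,320:]=0;m[200:]=0
    rr=np.where(m[:,200:310].sum(1)>=2)[0];wid=[(r,int(m[r].sum())) for r in range(rr.min(),rr.min()+70,4)];return rr.min(),wid
for t in('w4','w5'):print(t,tip(load(t)))
```

```text
[0.5775 0.2588 0.0528] [ 3.1141  0.413  -0.0001] [-0.6796 -1.8839  1.8084] [-0.2602  0.2118 -0.0182] 0.39603344739333823
w4 (np.int64(55), [(55, 2), (59, 10), (63, 13), (67, 15), (71, 19), (75, 21), (79, 23), (83, 25), (87, 27), (91, 29), (95, 29), (99, 27), (103, 25), (107, 70), (111, 85), (115, 84), (119, 84), (123, 84)])
w5 (np.int64(56), [(56, 7), (60, 11), (64, 13), (68, 17), (72, 19), (76, 21), (80, 23), (84, 25), (88, 27), (92, 29), (96, 28), (100, 26), (104, 24), (108, 82), (112, 84), (116, 84), (120, 85), (124, 85)])
```

>>> {"api": "send_rows", "payload": {"motion": [{"claw":-1,"slide":[0,0,-10],"delta_rot":[0,0,0]},{"claw":-1,"slide":[0,0,-30],"delta_rot":[0,0,0]},{"claw":-1,"slide":[0,0,-60],"delta_rot":[0,0,0]},{"claw":-1,"slide":[0,0,-90],"delta_rot":[0,0,0]},{"claw":-1,"slide":[0,0,-100],"delta_rot":[0,0,0]}]}}

```text
time: 6.1
position: [0.5787, 0.2603, 0.1569]
tool_rot: [-3.112, -0.414, -0.01]
ft_force: [0.0, 0.4, -0.2]
grip_width: 0.396
grip_force: 50.0
```

Run:
```python
from h import *
np.set_printoptions(precision=4,suppress=True)
st=ctrl.get_state();print(st['position'],st['tool_rot'],st['ft_force'],st['torque'],st['grip_width'])
T=R.from_rotvec(st['tool_rot']).as_matrix()
w=grab('wrist','w6');z=st['position'][2]-.001
hsv=cv2.cvtColor(w['color'],cv2.COLOR_BGR2HSV)
for r in(50,53,55,57,60,80,107,108,112,120,180):
    idx=np.where((hsv[r,180:320,1]<75)&(hsv[r,180:320,2]>110))[0]+180
    if len(idx):
        u=(idx.min()+idx.max())/2;print(r,idx.min(),idx.max(),T.T@(onz(w,u,r,z)-st['position']), T.T@(onz(w,u,r,z+.018)-st['position']))
print('delta to hover',T.T@(np.array([.548,-.184,.15])-st['position']))
j=load('s0');print('jar',onz(j,190,245,0),'wreath',onz(j,418,262,0))
```

```text
[0.5787 0.2603 0.1569] [-3.1123 -0.4136 -0.0095] [ 0.0091  0.3851 -0.2362] [ 0.006  -0.0637  0.0086] 0.39567885324152474
55 250 251 [0.0889 0.0006 0.0016] [ 0.0869  0.0005 -0.0165]
57 247 253 [0.0882 0.0004 0.0016] [ 0.0863  0.0004 -0.0165]
60 245 255 [0.087  0.0004 0.0015] [ 0.0853  0.0004 -0.0165]
80 239 261 [0.0793 0.0004 0.0015] [ 0.0786  0.0004 -0.0165]
107 213 286 [0.0685 0.0002 0.0014] [ 0.0691  0.0002 -0.0166]
108 210 291 [0.0681 0.0006 0.0014] [ 0.0688  0.0005 -0.0166]
112 209 292 [0.0665 0.0006 0.0014] [ 0.0674  0.0005 -0.0166]
120 209 292 [0.0632 0.0006 0.0014] [ 0.0645  0.0005 -0.0166]
180 211 290 [0.0369 0.0006 0.0012] [ 0.0416  0.0006 -0.0167]
delta to hover [-0.1457  0.4209  0.0055]
jar [0.7791 0.0306 0.    ] wreath [0.3831 0.4322 0.    ]
```

>>> {"api": "send_rows", "payload": {"motion": [{"claw":-1,"slide":[-149,420,5],"delta_rot":[0,0,0.284]},{"claw":-1,"slide":[-149,420,5],"delta_rot":[0,0,0.284]},{"claw":-1,"slide":[-149,420,5],"delta_rot":[0,0,0.284]},{"claw":-1,"slide":[-149,420,5],"delta_rot":[0,0,0.284]},{"claw":-1,"slide":[-149,420,5],"delta_rot":[0,0,0.284]}]}}

```text
time: 6.65
position: [0.5567, 0.0075, 0.1487]
tool_rot: [3.141, -0.031, -0.002]
ft_force: [0.2, -0.1, -1.6]
grip_width: 0.393
grip_force: 50.0
```

>>> {"api": "send_rows", "payload": {"motion": [{"claw":-1,"slide":[-8,184,0],"delta_rot":[0,0,0]},{"claw":-1,"slide":[-8,184,0],"delta_rot":[0,0,0]},{"claw":-1,"slide":[-8,184,0],"delta_rot":[0,0,0]},{"claw":-1,"slide":[-8,184,0],"delta_rot":[0,0,0]},{"claw":-1,"slide":[-8,184,0],"delta_rot":[0,0,0]}]}}

```text
time: 7.15
position: [0.5438, -0.1819, 0.1483]
tool_rot: [3.138, -0.048, -0.004]
ft_force: [0.3, 0.1, -1.0]
grip_width: 0.397
grip_force: 50.0
```

>>> {"api": "send_rows", "payload": {"motion": [{"claw":-1,"slide":[0,0,0],"delta_rot":[0,0,0]},{"claw":-1,"slide":[0,0,0],"delta_rot":[0,0,0]},{"claw":-1,"slide":[0,0,0],"delta_rot":[0,0,0]},{"claw":-1,"slide":[0,0,0],"delta_rot":[0,0,0]}]}}

```text
time: 7.55
position: [0.5464, -0.1727, 0.15]
tool_rot: [-3.141, 0.028, 0.0]
ft_force: [0.1, 0.4, -1.0]
grip_width: 0.397
grip_force: 50.0
```

Run:
```python
from h import *
np.set_printoptions(precision=4,suppress=True)
st=ctrl.get_state();print(st['position'],st['tool_rot'],st['ft_force'],st['torque'],st['grip_width'])
T=R.from_rotvec(st['tool_rot']).as_matrix();print(T.T@(np.array([.5445,-.184,.15])-st['position']))
w=grab('wrist','w7');grab('scene','s7');grab('side','d7')
o=np.hstack([w['color'][0:240,130:400],cv2.resize(load('s7')['color'][120:220,140:270],None,fx=2.4,fy=2.4,interpolation=cv2.INTER_CUBIC)])
cv2.imwrite('pics/c7.png',o);print(o.shape)
```

```text
[ 0.5464 -0.1727  0.15  ] [-3.1413  0.0277  0.0001] [ 0.1357  0.3962 -0.9953] [ 0.06   -0.005  -0.0185] 0.39678169478791053
[-0.0017  0.0113 -0.0001]
(240, 582, 3)
```

View pics/c7.png

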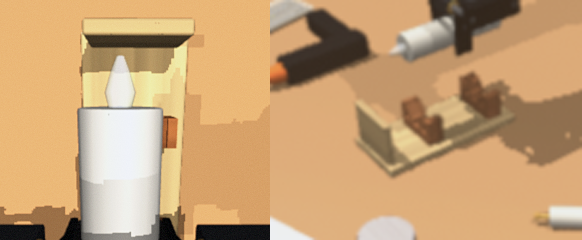

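The candle is held level over the cradle with the flame towards the end plate, about 11 mm to the left of the V. The plate top spans columns 212–325 of the full wrist picture. I'll measure the offset from this closer view.

Run:
```python
from h import *
np.set_printoptions(precision=4,suppress=True)
w=load('w7');c=w['color'].astype(float)
st=ctrl.get_state();T=R.from_rotvec(st['tool_rot']).as_matrix();t=lambda p:T.T@(p-st['position'])
f=c[...,0]-.5*c[...,2];g=np.gradient(f,axis=1)
for r in(24,28,32):
    l=200+np.argmax(g[r,200:225]);q=310+np.argmin(g[r,310:340]);a,b=onz(w,l,r,.07),onz(w,q,r,.07);print('plate',r,l,q,a,b,np.linalg.norm(a-b),(a+b)/2,t((a+b)/2))
for r in range(52,100,8):
    l=200+np.argmax(g[r,200:225]);q=305+np.argmin(g[r,305:335]);a,b=onz(w,l,r,.012),onz(w,q,r,.012);print('board',r,l,q,np.linalg.norm(a-b),(a+b)/2,t((a+b)/2))
for r in (130,180):
    h=cv2.cvtColor(w['color'],cv2.COLOR_BGR2HSV);i=np.where((h[r,180:320,1]<75)&(h[r,180:320,2]>110))[0]+180;print('cand',t(onz(w,(i.min()+i.max())/2,r,.149)))
v=c[:,268].sum(1);print(v[10:50].astype(int));print(t(onz(w,268,19,.07)),t(onz(w,268,36,.07)))
```

```text
plate 24 213 323 [ 0.6623 -0.1525  0.07  ] [ 0.6611 -0.2199  0.07  ] 0.0674201879556163 [ 0.6617 -0.1862  0.07  ] [0.1155 0.0104 0.0801]
plate 28 212 324 [ 0.6601 -0.1518  0.07  ] [ 0.6588 -0.2206  0.07  ] 0.06885132477925406 [ 0.6594 -0.1862  0.07  ] [0.1133 0.0104 0.0801]
plate 32 210 324 [ 0.6578 -0.1504  0.07  ] [ 0.6566 -0.2207  0.07  ] 0.0702908797364113 [ 0.6572 -0.1856  0.07  ] [0.111  0.0098 0.0801]
board 52 212 316 0.08228254130232199 [ 0.6526 -0.1861  0.012 ] [0.1064 0.0105 0.1381]
board 60 211 316 0.08358272909667062 [ 0.6467 -0.1857  0.012 ] [0.1005 0.0101 0.1381]
board 68 212 315 0.08249624927740516 [ 0.6406 -0.1857  0.012 ] [0.0945 0.0102 0.1381]
board 76 212 315 0.08300809507930049 [ 0.6346 -0.1856  0.012 ] [0.0884 0.0103 0.1381]
board 84 213 314 0.08190446147230271 [ 0.6284 -0.1856  0.012 ] [0.0822 0.0104 0.1381]
board 92 213 315 0.08323515501406442 [ 0.6222 -0.1859  0.012 ] [0.076  0.0108 0.1381]
cand [ 0.0592 -0.0007  0.0011]
cand [ 0.0372 -0.0002  0.0011]
[541 538 533 533 543 538 533 502 514 574 583 607 604 591 595 600 594 600
 596 595 609 607 565 484 382 234 149 147 146 153 149 158 137 122 127 125
 125 204 334 386]
[0.1183 0.0103 0.0801] [0.1088 0.0105 0.0801]
```

>>> {"api": "send_rows", "payload": {"motion": [{"claw":-1,"slide":[-3,11,5],"delta_rot":[0,0,0]},{"claw":-1,"slide":[-3,11,30],"delta_rot":[0,0,0]},{"claw":-1,"slide":[-3,11,55],"delta_rot":[0,0,0]},{"claw":-1,"slide":[-3,11,72],"delta_rot":[0,0,0]},{"claw":-1,"slide":[-3,11,80],"delta_rot":[0,0,0]}]}}

```text
time: 8.2
position: [0.5413, -0.1858, 0.0678]
tool_rot: [-3.141, 0.033, 0.005]
ft_force: [-0.5, -0.7, -0.6]
grip_width: 0.401
grip_force: 50.0
```

>>> {"api": "send_rows", "payload": {"motion": [{"claw":-1,"slide":[0,0,0],"delta_rot":[0,0,0]},{"claw":-1,"slide":[0,0,0],"delta_rot":[0,0,0]},{"claw":-1,"slide":[0,0,0],"delta_rot":[0,0,0]},{"claw":-1,"slide":[0,0,0],"delta_rot":[0,0,0]}]}}

```text
time: 8.6
position: [0.5437, -0.1855, 0.0711]
tool_rot: [3.141, -0.032, 0.003]
ft_force: [-0.9, -0.7, -0.7]
grip_width: 0.392
grip_force: 50.0
```

```bash
cat > m.py <<'E'
from h import *
import sys
np.set_printoptions(precision=4,suppress=True)
w=grab('wrist',sys.argv[1]);c=w['color'].astype(float)
st=ctrl.get_state();print(st['time'],st['position'],st['tool_rot'],st['ft_force'],st['torque'],st['grip_width'],st['grip_force'])
T=R.from_rotvec(st['tool_rot']).as_matrix();t=lambda p:T.T@(p-st['position'])
f=c[...,0]-.5*c[...,2];g=np.gradient(f,axis=1)
h=cv2.cvtColor(w['color'],cv2.COLOR_BGR2HSV);z=st['position'][2]-.001
def edge(r,zz):
    l=165+np.argmax(g[r,165:250]);q=260+np.argmin(g[r,260:350]);a,b=onz(w,l,r,zz),onz(w,q,r,zz);return l,q,np.linalg.norm(a-b),t((a+b)/2)
u0,v0=proj(w,st['position']+T@[.113,0,st['position'][2]-.07]);print('plate expected',u0,v0)
for r in range(max(2,int(v0)-8),int(v0)+9,4):print('plate',r,*edge(r,.07))
for r in (130,180):
    i=np.where((h[r,180:320,1]<75)&(h[r,180:320,2]>110))[0]+180;print('cand',i.min(),i.max(),t(onz(w,(i.min()+i.max())/2,r,z)))
E
python3 m.py w8
```

```text
8.65 [ 0.5436 -0.1854  0.071 ] [ 3.1407 -0.0316  0.0023] [-0.2066  0.1097 -0.5538] [0.0306 0.0053 0.1327] 0.39526595514610846 50.00152498483658
plate expected 248.8426972584709 -11.75160277964082
cand 209 292 [0.0592 0.0006 0.0011]
cand 212 290 [0.0372 0.0009 0.0011]
```

>>> {"api": "send_rows", "payload": {"motion": [{"claw":-1,"slide":[0,0,5],"delta_rot":[0,0,0]},{"claw":-1,"slide":[0,0,10],"delta_rot":[0,0,0]},{"claw":-1,"slide":[0,0,13],"delta_rot":[0,0,0]},{"claw":-1,"slide":[0,0,13],"delta_rot":[0,0,0]},{"claw":-1,"slide":[0,0,13],"delta_rot":[0,0,0]}]}}

```text
time: 9.15
position: [0.5429, -0.1851, 0.0568]
tool_rot: [-3.141, 0.032, 0.001]
ft_force: [0.6, -0.4, -0.8]
grip_width: 0.397
grip_force: 50.0
```

>>> {"api": "send_rows", "payload": {"motion": [{"claw":-1,"slide":[0,0,1],"delta_rot":[0,0,0]},{"claw":-1,"slide":[0,0,2],"delta_rot":[0,0,0]},{"claw":-1,"slide":[0,0,2],"delta_rot":[0,0,0]}]}}

```text
time: 9.45
position: [0.5429, -0.1852, 0.055]
tool_rot: [3.141, -0.032, -0.0]
ft_force: [-0.1, -0.4, -0.8]
grip_width: 0.394
grip_force: 50.0
```

>>> {"api": "send_rows", "payload": {"motion": [{"claw":-1,"slide":[0,0,1],"delta_rot":[0,0,0]},{"claw":-1,"slide":[0,0,1],"delta_rot":[0,0,0]},{"claw":-1,"slide":[0,0,1],"delta_rot":[0,0,0]}]}}

```text
time: 9.75
position: [0.5432, -0.185, 0.0542]
tool_rot: [-3.141, 0.032, -0.001]
ft_force: [-0.7, 1.1, 0.1]
grip_width: 0.387
grip_force: 50.0
```

Contact begins about 1.4 mm early with a push towards +y, so the candle sits about 1 mm too far to -y. I'll shift it back and go down.

>>> {"api": "send_rows", "payload": {"motion": [{"claw":-1,"slide":[0,-1,0],"delta_rot":[0,0,0]},{"claw":-1,"slide":[0,-1,1],"delta_rot":[0,0,0]},{"claw":-1,"slide":[0,-1,1],"delta_rot":[0,0,0]}]}}

```text
time: 10.05
position: [0.5431, -0.1839, 0.0531]
tool_rot: [-3.141, 0.031, -0.0]
ft_force: [0.5, 0.6, 1.0]
grip_width: 0.4
grip_force: 50.0
```

>>> {"api": "send_rows", "payload": {"motion": [{"claw":-1,"slide":[0,0,1],"delta_rot":[0,0,0]},{"claw":-1,"slide":[0,0,1],"delta_rot":[0,0,0]},{"claw":-1,"slide":[0,0,1],"delta_rot":[0,0,0]}]}}

```text
time: 10.35
position: [0.5433, -0.1836, 0.0527]
tool_rot: [-3.141, 0.031, -0.0]
ft_force: [-1.7, 3.0, 4.9]
grip_width: 0.394
grip_force: 50.0
```

```bash
python3 m.py w9
```

```text
10.4 [ 0.5432 -0.1836  0.0527] [-3.1411  0.0312 -0.0003] [-1.9086  3.285   5.8468] [ 0.5067  0.3805 -0.0314] 0.39829151645548244 49.99082989990711
plate expected 249.00419927045155 -29.794628877173608
cand 208 292 [0.0591 0.0003 0.001 ]
cand 212 290 [0.0371 0.0008 0.001 ]
```

>>> {"api": "send_rows", "payload": {"motion": [{"claw":-1,"slide":[0.3,-0.7,0],"delta_rot":[0,0,0]},{"claw":-1,"slide":[0.3,-0.7,0],"delta_rot":[0,0,0]},{"claw":-1,"slide":[0.3,-0.7,0],"delta_rot":[0,0,0]},{"claw":-1,"slide":[0.3,-0.7,0],"delta_rot":[0,0,0]}]}}

```text
time: 10.8
position: [0.5433, -0.1835, 0.0527]
tool_rot: [3.141, -0.032, -0.0]
ft_force: [-1.6, 1.1, 5.5]
grip_width: 0.397
grip_force: 50.0
```

```bash
python3 m.py w10|head -1
```

```text
10.85 [ 0.5433 -0.1835  0.0527] [ 3.1411 -0.0318 -0.0003] [-2.7864  1.1168  5.9323] [0.273  0.4732 0.0563] 0.39482813184635074 49.98974673449993
```

The TCP no longer follows the lateral command, so the candle is held by both flanks. I'll trim the side forces and press to about 10 N.

>>> {"api": "send_rows", "payload": {"motion": [{"claw":-1,"slide":[-0.7,-0.4,0.5],"delta_rot":[0,0,0]},{"claw":-1,"slide":[-0.7,-0.4,1.0],"delta_rot":[0,0,0]},{"claw":-1,"slide":[-0.7,-0.4,1.0],"delta_rot":[0,0,0]},{"claw":-1,"slide":[-0.7,-0.4,1.0],"delta_rot":[0,0,0]}]}}

```text
time: 11.25
position: [0.5433, -0.1836, 0.0526]
tool_rot: [3.14, -0.032, 0.002]
ft_force: [-3.2, -0.1, 8.6]
grip_width: 0.394
grip_force: 50.0
```

```bash
python3 m.py w11|head -1
```

```text
11.3 [ 0.5433 -0.1835  0.0526] [ 3.1403 -0.0318  0.0019] [-2.1328  1.2915  9.6441] [0.2324 0.6227 0.0026] 0.39931727551349855 49.97630439698696
```

>>> {"api": "send_rows", "payload": {"motion": [{"claw":-1,"slide":[-0.8,-0.2,0.2],"delta_rot":[0,-0.01,0]},{"claw":-1,"slide":[-0.8,-0.2,0.2],"delta_rot":[0,-0.01,0]},{"claw":-1,"slide":[-0.8,-0.2,0.2],"delta_rot":[0,-0.01,0]},{"claw":-1,"slide":[-0.8,-0.2,0.2],"delta_rot":[0,-0.01,0]}]}}

```text
time: 11.7
position: [0.5433, -0.1835, 0.0526]
tool_rot: [3.14, -0.032, -0.011]
ft_force: [-1.2, 0.5, 8.2]
grip_width: 0.399
grip_force: 50.0
```

```bash
python3 m.py w12|head -1;python3 m.py w13|head -1
```

```text
11.75 [ 0.5432 -0.1835  0.0526] [ 3.14  -0.032 -0.011] [-2.0051  0.6605  8.1687] [0.106  0.2036 0.0135] 0.39677472865917635 49.975953474640846
11.8 [ 0.5433 -0.1835  0.0526] [ 3.14   -0.0319 -0.0109] [-1.6199  0.9391  7.3373] [0.1496 0.1567 0.0196] 0.3985559203114929 49.97603729367256
```

Load now shares over both rests, since the moment puts its centre near mid-length. I'll add a little more push.

>>> {"api": "send_rows", "payload": {"motion": [{"claw":-1,"slide":[-0.4,-0.2,0.5],"delta_rot":[0,0,0]},{"claw":-1,"slide":[-0.4,-0.2,0.5],"delta_rot":[0,0,0]},{"claw":-1,"slide":[-0.4,-0.2,0.5],"delta_rot":[0,0,0]},{"claw":-1,"slide":[-0.4,-0.2,0.5],"delta_rot":[0,0,0]},{"claw":-1,"slide":[-0.4,-0.2,0.5],"delta_rot":[0,0,0]}]}}

```text
time: 12.3
position: [0.5433, -0.1835, 0.0526]
tool_rot: [3.14, -0.032, -0.009]
ft_force: [-0.8, 0.5, 10.3]
grip_width: 0.397
grip_force: 50.0
```

```bash
for i in 1 2 3 4; do python3 m.py x$i|head -1;done
python3 - <<'E'
from h import *
s=grab('scene','s9');d=grab('side','d9')
o=np.hstack([cv2.resize(i['color'][y:y+90,x:x+100],(400,360),interpolation=cv2.INTER_CUBIC) for i,x,y in((s,160,120),(d,225,115))])
cv2.imwrite('pics/c9.png',o)
E
```

```text
12.35 [ 0.5433 -0.1835  0.0526] [ 3.1396 -0.032  -0.0096] [-1.8082 -0.609   9.942 ] [ 0.149   0.2567 -0.0022] 0.39418386564317104 49.969490468502045
12.4 [ 0.5433 -0.1835  0.0526] [ 3.1396 -0.0318 -0.0096] [-1.7745  0.7663  9.1578] [0.1479 0.2002 0.031 ] 0.397686356231789 49.96957764029503
12.45 [ 0.5433 -0.1835  0.0526] [ 3.1395 -0.0319 -0.0094] [-1.2732  0.8281 10.4414] [ 0.1118  0.261  -0.0387] 0.39568854827707445 49.96944956481457
12.5 [ 0.5432 -0.1835  0.0526] [ 3.1396 -0.0319 -0.0096] [-1.3324  0.2013 10.3213] [ 0.105   0.1964 -0.004 ] 0.3976263884058542 49.969481751322746
```

View pics/c9.png

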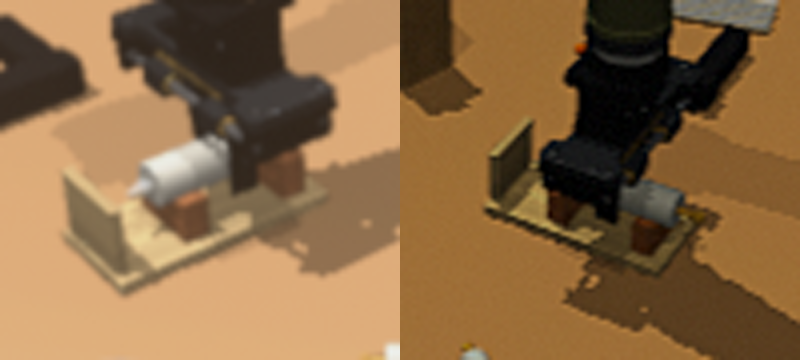

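The candle lies on both V rests with the flame towards the end plate (tip near crop pixel (132,195)) and the plug at the open end. Push is steady at about 10 N with near-zero side force, so I'm handing in.

```bash
python3 -c "
from bench import ctrl
print(ctrl.close_job())"
```

```text
the job is handed in; nothing more can be done
None
```

I unplugged the candle and laid it in the cradle with its flame towards the end plate, centred to about 1 mm. At hand-in (12.5 s) I was holding it pressed in the grip onto both V rests with about 10 N; the judge returned no verdict.

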